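Gauge the stand sleeves on a stub and sort them

ROBOT

A 6-joint arm with a two-finger parallel gripper is mounted at the origin on the work surface. World frame = base frame: x ahead of the robot, y to its left, z up, the work surface at z = 0. Lengths are in mm, angles in rad, forces in N, time in s.
With the tool pointing down it reaches from about 300 to 875 mm from the base axis. Payload 4.2 kg.
Tool frame: the origin (TCP) lies midway between the tips of the shut fingers; the grasp point (between the pads) lies 19 mm behind it (arm.grip_point_offset is the distance from the TCP to the grasp point, in mm); z points along the fingers, y is the line along which they close (so a half turn about z gives the same grasp; the last joint's range is limited). The gripper opens to 85 mm and grips with 20 to 120 N. Pads are 22 mm wide; open, the fingers measure 114 mm over their backs; the gripper's body (76 mm by 85 mm) begins 54 mm behind the grasp point. The pads swing forward as they close: fully open they stand 13 mm farther back than shut.
Start: joints at [-1.262, 0.32, 1.565, -0, 1.257, -0.02], TCP at [185.675, -544.212, 231.338] pointing down, gripper open.
Joint ranges: [-3.11, 3.11], [-0.84, 2.01], [0.21, 2.61], [-1.34, 4.49], [0.05, 2.63], [-2.56, 2.56]. Speed limits (rad/s): [2.57, 2.57, 3.14, 3.14, 3.14, 3.14].

INTERFACE

Orientations are given as a rotation vector (axis times angle).
In Python, from bench import arm, capture, camera_params gives the robot as it stands. The module is installed in compiled form; this text tells all that it offers.
- The arm moves only by the shell command python3 -m jog 'ROWS' [OPENING] [FORCE]. ROWS is JSON, a list that holds one entry, the list of rows, each a list of 6 numbers: the shift along the tool's x, y, z in m, then the turn, a rotation vector about the tool's x, y, z in degrees. In form: [[[tx, ty, tz, ax, ay, az], ...]]. A call has 1 to 8 rows; each row shifts and turns the commanded pose from where the row before left it, along the tool's axes as they then stand; what a row does not reach is not made up. A row lasts 1/10 s, in which the tool goes at most 50 mm and 8.59 degrees, less where a joint would pass 70% of its speed; a pose out of reach is approached as far as the arm can. A call is refused whole if a number of a shift passes 0.05 or a number of a turn 8.59, either way. A call with a gripper value outside its range is refused whole. OPENING is the gripper's target within -1 to 1 (fully open at 1, half-way at 0, shut at -1), set as the call begins (- or left out, the last holds). The fingers move at their own pace and stop on an object; FORCE is the grip in N (left out, the last holds). Time passes only in rows, so rows that do not move let the fingers close. It gives the time, the measured TCP pose, the force, the opening and the grip force at its end, in the units of the state.
- arm.get_state(): the state, without advancing time (a new reading comes with each control period).
- capture(name): name is "side" or "top" or "wrist"; returns the picture (420x560x3 uint8, red, green, blue); there is no depth.
- camera_params(name): a dict with "intrinsics" (3x3 intrinsics, pixels), "distortion" ([k1, k2, p1, p2, k3] as OpenCV has them; the pictures are not rectified), "cam_to_world" (4x4, takes a point from camera to world coordinates); the wrist camera has in their place "tool_from_camera" (4x4, takes a point from camera to tool coordinates, whose origin is the TCP and whose axes are the flange's). Camera axes: x right, y up, looking along -z (the intrinsics and any distortion apply to the point x, -y, -z); pixel columns grow to the right and rows downward; lengths in mm; the calibration is good to about 2 mm. A picture is of the moment at which its call begins: read the wrist's pose just before it. camera_params takes no time and is no camera call.
- arm.hand_in(): hands the job in; it is judged then, once.
The state is a dict: "clock": time; "q": joint angles; "joint_vel": joint speeds; "joint_efforts": joint torques, N m; "tcp_pos": TCP position; "tool_rot": TCP orientation; "contact_force": force on the tool from outside, world axes, zero at the start; "ft_torque": the same for the moment, N m; "gripper_width": opening from 0.0 (shut) to 1.0 (fully open); "finger_force": force on a finger pad.
Only numpy, scipy, OpenCV 4.12 (cv2) and the standard library are available. Lean on these libraries where they do the work, as an engineer would, in place of code of your own. Each camera call takes 0.05 s, during which the arm holds its last target. There are 200 camera calls.

TASK

Test both aluminium stand sleeves on the steel stub gauge, one after the other: stand the sleeve on end on the green mat and let go, take it again, slide it down over the gauge pin until it seats on the foot or stops short, and sort it before trying the next on the pin. Stand a sleeve that goes fully home upright in the square tray and one that stops short upright in the round dish; never push a sleeve on the gauge with more than 40 N, and leave the other things on the mat where they are.

Things in the scene. Friction and masses are not known exactly. Their poses are not given: they have to be found in the camera images.
- sleeve_a: one of two like-looking aluminium stand sleeves: square block 44 x 44 mm, 96 mm long, round 30 mm bore end to end, 260 g. One of the two has a tight ring hidden halfway down the bore and stops about 24 mm short on the gauge. Origin: centre of the block; x along the bore, y and z square to the flat sides. Starts lying flat on the mat (4 mm thick); either end may go down
- sleeve_b: one of two like-looking aluminium stand sleeves: square block 44 x 44 mm, 96 mm long, round 30 mm bore end to end, 260 g. One of the two has a tight ring hidden halfway down the bore and stops about 24 mm short on the gauge. Origin: centre of the block; x along the bore, y and z square to the flat sides. Starts lying flat on the mat (4 mm thick); either end may go down
- gauge: fixed stub gauge: dark steel foot 90 mm across and 12 mm thick with a bright upright steel pin 27 mm across in its middle, rising 70 mm above the foot (top 82 mm above the underside), rounded tip over the last 8 mm. Origin: centre of the underside, on the mat; z up along the pin
- gauge_seat (a point): centre of the top face of the gauge's foot, on the pin axis; a sleeve fully home stands on this face (its centre 48 mm above this point; a sleeve that stops short stays with its centre about 72 mm above it)
- pass_tray: fixed square grey plastic tray for sleeves that fit, 136 x 136 mm outside, rim 26 mm high, wall and floor 5 mm thick. Origin: centre of the underside, on the mat
- reject_dish: fixed round grey plastic dish for sleeves that do not fit, 140 mm across, rim 26 mm high, wall 4 mm, floor 5 mm thick. Origin: centre of the underside, on the mat
- beltpack: bystander: orange plastic intercom beltpack, 85 x 120 x 42 mm with two small knobs. Origin: centre of the underside
- phones_amp: bystander: black steel headphone amplifier, 120 x 160 x 46 mm, about 1 kg. Origin: centre of the underside
- gender_changer: bystander: brass connector gender changer, 90 mm long (along x), 22 mm wide, 21 mm high. Origin: centre of the underside

How it is judged:
By the outcome, as a careful person would: the job done as asked, in the order asked, and still so for the second after the job is handed in, with the robot touching nothing.
It also fails if it takes over 72 s, if anything falls off the work surface, if the arm or the gripper's body presses on something with over 40 N, if the wrist force passes 120 N, or if a joint passes its speed limit or range.

## Working session

There is one attempt and no reset: what is moved stays moved. The work goes in short steps, Python scripts to look and compute and a shell command to move; the robot and the scene stay as the last step left them, time stands still between calls to the robot, and variables do not carry over. Pictures are saved under pics/ and viewed, at most 10 in all, crops included, and the job is handed in when it is done.

```bash
mkdir -p pics; cat > h.py <<'E'
import numpy as np, cv2
from bench import arm, capture, camera_params
from scipy.spatial.transform import Rotation as R
def ray(name,uv,st=None):
    p=camera_params(name)
    if name=='wrist':
        st=st or arm.get_state(); T=np.eye(4); T[:3,:3]=R.from_rotvec(st['tool_rot']).as_matrix(); T[:3,3]=st['tcp_pos']
        T=T@np.array(p['tool_from_camera'])
    else: T=np.array(p['cam_to_world'])
    u=cv2.undistortPoints(np.array(uv,float).reshape(-1,1,2),np.array(p['intrinsics']),np.array(p['distortion'])).reshape(-1,2)
    d=np.c_[u[:,0],-u[:,1],-np.ones(len(u))]@T[:3,:3].T
    return T[:3,3],d
def onplane(name,uv,z,st=None):
    o,d=ray(name,uv,st); return o+d*((z-o[2])/d[:,2])[:,None]
def snap(name,fn):
    st=arm.get_state(); im=capture(name); cv2.imwrite('pics/'+fn+'.png',im[:,:,::-1]); return st,im
E
python3 - <<'E'
from h import *
s,a=snap('top','top0'); _,b=snap('side','side0')
print(s)
for n in('top','side','wrist'):print(n,camera_params(n))
E
```

```text
{'clock': 0.0, 'q': array([-1.26196657e+00,  3.20306869e-01,  1.56566967e+00,  3.11785588e-06,
        1.25742236e+00, -2.00198911e-02]), 'joint_vel': array([ 1.16850090e-03, -4.97377827e-04, -5.51911333e-05, -2.70233018e-04,
        6.97522250e-04, -4.73413021e-04]), 'joint_efforts': array([-2.52075391e-03, -4.15525603e+01, -2.34158850e+01, -1.07782278e-04,
        8.19877430e-03, -1.33609569e-05]), 'tcp_pos': array([ 185.54378436, -543.73425331,  230.4773093 ]), 'tool_rot': array([-3.09745741e+00, -5.13937265e-01,  4.03449723e-04]), 'contact_force': array([-1.07714266,  0.2721577 ,  0.38593378]), 'ft_torque': array([-0.00148412,  0.00509124,  0.0691861 ]), 'finger_force': 0.0, 'gripper_width': 0.9991582881736778}
top {'intrinsics': array([[535.5944456 ,   0.        , 283.93339772],
       [  0.        , 535.5944456 , 209.35146483],
       [  0.        ,   0.        ,   1.        ]]), 'distortion': array([-0.01579443,  0.        ,  0.        ,  0.        ,  0.        ]), 'cam_to_world': array([[-1.87510459e-02,  9.93275701e-01, -1.14244392e-01,
         4.66940205e+02],
       [-9.9
[... 791 characters left out ...]
0000000e+00,  0.00000000e+00,  0.00000000e+00,
         1.00000000e+00]])}
wrist {'intrinsics': array([[293.65829933,   0.        , 282.41476305],
       [  0.        , 293.65829933, 207.99309202],
       [  0.        ,   0.        ,   1.        ]]), 'distortion': array([-0.03616927,  0.        ,  0.        ,  0.        ,  0.        ]), 'tool_from_camera': array([[-5.22092835e-04,  9.63488050e-01,  2.67750827e-01,
         6.80812810e+01],
       [ 9.99999813e-01,  4.17857551e-04,  4.46280528e-04,
        -3.17634519e-01],
       [ 3.18104251e-04,  2.67751010e-01, -9.63488088e-01,
        -1.43758002e+02],
       [ 0.00000000e+00,  0.00000000e+00,  0.00000000e+00,
         1.00000000e+00]])}
```

View pics/top0.png

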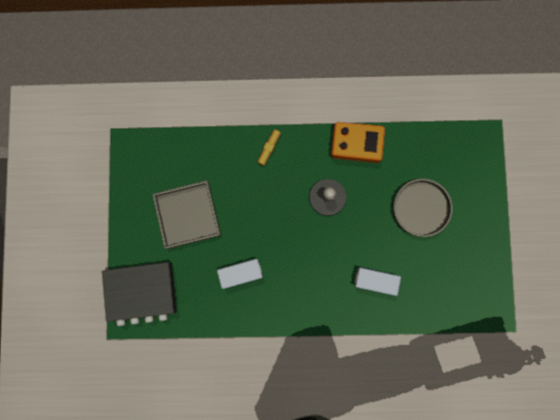

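View pics/side0.png

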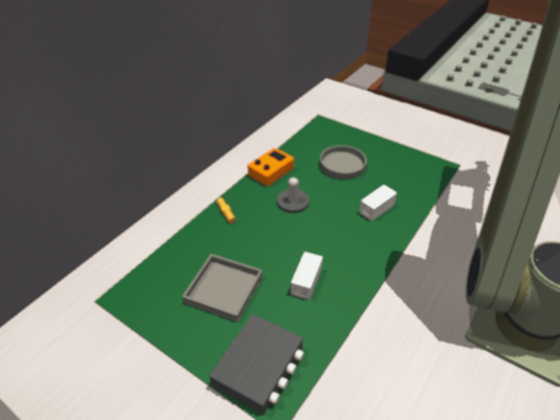

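The top view shows sleeves at about (240,274) and (378,282), the gauge at (328,197), the tray at (187,214) and the dish at (422,208). The side view agrees with it.

```bash
python3 - <<'E'
from h import *
im=cv2.imread('pics/top0.png'); hsv=cv2.cvtColor(im,cv2.COLOR_BGR2HSV)
m=((hsv[...,2]>150)&(hsv[...,1]<90)).astype(np.uint8); m[:, :180]=0; m[:220]=0; m[320:]=0; m[:,450:]=0
for c in cv2.findContours(m,0,2)[0]:
    if cv2.contourArea(c)<200: continue
    b=cv2.boxPoints(cv2.minAreaRect(c)); P=onplane('top',b,48)
    e=[P[1]-P[0],P[2]-P[1]]; l=max(e,key=np.linalg.norm)
    print('sleeve',P.mean(0).round(1),[np.linalg.norm(x).round(1) for x in e],'yaw',np.degrees(np.arctan2(l[1],l[0])).round(1))
nong=((hsv[...,0]<45)|(hsv[...,0]>75)|(hsv[...,1]<120)).astype(np.uint8)
for n,(x0,y0,x1,y1),z in(('gauge',(300,172,356,222),16),('tray',(145,172,228,256),30),('dish',(385,172,460,245),30)):
    s=np.zeros_like(nong); s[y0:y1,x0:x1]=nong[y0:y1,x0:x1]
    c=max(cv2.findContours(s,0,2)[0],key=cv2.contourArea); r=cv2.minAreaRect(c)
    P=onplane('top',cv2.boxPoints(r),z); print(n,r,P.mean(0).round(1),np.linalg.norm(P[1]-P[0]).round(1),np.linalg.norm(P[2]-P[1]).round(1))
print('tip',onplane('top',[[330,193]],84))
for n,uv in(('bp',(358,142)),('gc',(269,147)),('amp',(138,292))): print(n,onplane('top',[uv],30).round(0))
s=arm.get_state(); print(R.from_rotvec(s['tool_rot']).as_matrix().round(3))
E
```

```text
sleeve [ 438.7 -159.    48. ] [np.float64(43.0), np.float64(95.6)] yaw -103.4
sleeve [463.1 163.   48. ] [np.float64(94.9), np.float64(42.5)] yaw -75.5
gauge ((327.0, 196.5), (37.0, 38.0), 90.0) [644.7 -48.5  16. ] 92.6 90.7
tray ((185.85296630859375, 214.41177368164062), (58.45108413696289, 60.148834228515625), 75.96376037597656) [606.7 292.4  30. ] 145.2 142.0
dish ((422.5, 207.5), (59.0, 61.0), 90.0) [ 611.8 -275.1   30. ] 146.7 142.2
tip [[643.15783549 -50.90013622  84.        ]]
bp [[ 775. -127.   30.]]
gc [[767.  90.  30.]]
amp [[424. 406.  30.]]
[[ 0.946  0.323 -0.   ]
 [ 0.323 -0.946  0.002]
 [ 0.    -0.002 -1.   ]]
```

```bash
cat >> h.py <<'E'
def rel(pos,yaw=None,lean=0,bore=None):
    """print tool-frame shift (m) to pos; and remaining turn (deg rotvec, tool axes) to yaw/lean"""
    s=arm.get_state(); M=R.from_rotvec(s['tool_rot']); d=M.inv().apply(np.array(pos)-s['tcp_pos'])/1000
    print('t',round(s['clock'],2),'tcp',s['tcp_pos'].round(1),'F',s['contact_force'].round(1),'shift',d.round(4),'|%.3f|'%np.linalg.norm(d))
    if yaw is not None:
        y=np.radians(yaw); G=R.from_matrix(np.array([[np.cos(y),np.sin(y),0],[np.sin(y),-np.cos(y),0],[0,0,-1]]))*R.from_euler('y',lean,degrees=True)
        print('turn',np.degrees((M.inv()*G).as_rotvec()).round(2), 'shift in goal axes',(G.inv().apply(np.array(pos)-s['tcp_pos'])/1000).round(4))
E
python3 -m jog '[[[0.0396,-0.026,0,0,0,0],[0.0396,-0.026,0,0,0,0],[0.0396,-0.026,0,0,0,0],[0.0396,-0.026,0,0,0,0],[0.0396,-0.026,0,0,0,0],[0.0396,-0.026,0,0,0,0],[0.0396,-0.026,0,0,0,0],[0.0396,-0.026,0,0,0,0]]]' 1 60
python3 -m jog '[[[0,0,0,0,0,-7.2],[0,0,0,0,0,-7.2],[0,0,0,0,0,-7.2],[0,0,0,0,0,-7.2],[0,0,0,0,0,-7.2],[0,0,0,0,0,-7.2],[0,0,0,0,0,-7.2],[0,0,0,0,0,-7.2]]]'
python3 -c "
from h import *
rel((438,-162,14),76.6,45); snap('wrist','w1')"
```

```text
clock: 0.9
tcp_pos: [419.0, -243.3, 231.1]
tool_rot: [-3.099, -0.514, 0.0]
contact_force: [0.4, -0.6, -0.6]
gripper_width: 0.996
finger_force: 0.0
clock: 1.7
tcp_pos: [418.1, -244.9, 230.9]
tool_rot: [-2.462, -1.949, 0.001]
contact_force: [0.6, 0.2, -0.3]
gripper_width: 1.002
finger_force: 0.0
t 1.7 tcp [ 418.1 -244.9  230.9] F [ 0.6  0.2 -0.3] shift [0.0852 0.0006 0.2169] |0.233|
turn [-0.1  44.99  0.11] shift in goal axes [-9.310e-02  2.000e-04  2.137e-01]
```

View pics/w1.png

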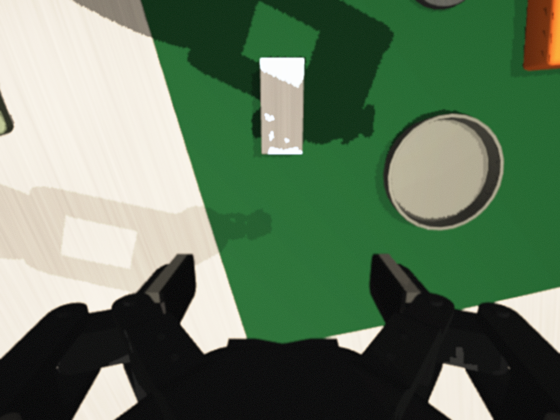

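The wrist view shows the sleeve square to the tool, with its top face bounded by about (260,58), (304,58) and (302,154), (262,154). The dish is at the right. Now I lean the tool 45° and approach.

```bash
python3 -c "
from h import *
P=onplane('wrist',[(260,58),(304,58),(302,150),(262,150)],48);print(P.round(1),P.mean(0))"
python3 -m jog '[[[0,0,0,0,7.5,0],[0,0,0,0,7.5,0],[0,0,0,0,7.5,0],[0,0,0,0,7.5,0],[0,0,0,0,7.5,0],[0,0,0,0,7.5,0]]]'
python3 -c "
from h import *
rel((438,-162,14),76.6,45); print(arm.get_state()['q'])"
```

```text
[[ 426.6 -106.9   48. ]
 [ 470.3 -117.1   48. ]
 [ 448.7 -207.3   48. ]
 [ 406.  -197.4   48. ]] [ 437.89928345 -157.15657412   48.        ]
clock: 2.35
tcp_pos: [418.4, -245.7, 231.6]
tool_rot: [-1.989, -1.562, -0.829]
contact_force: [0.5, 0.9, -1.0]
gripper_width: 0.998
finger_force: 0.0
t 2.35 tcp [ 418.4 -245.7  231.6] F [ 0.5  0.9 -1. ] shift [-0.094  -0.0007  0.2143] |0.234|
turn [ 0.21 -0.25 -0.22] shift in goal axes [-0.0931 -0.0003  0.2147]
[-0.9253327   0.41692824  1.66417465  0.58244683  1.61960049 -0.82840838]
```

```bash

python3 -m jog '[[[-0.031,0,0.033,0,0,0],[-0.031,0,0.033,0,0,0],[-0.031,0,0.033,0,0,0],[0,0,0.03,0,0,0],[0,0,0.03,0,0,0],[0,0,0.03,0,0,0],[0,0,0.025,0,0,0],[0,0,0,0,0,0]]]'
python3 -m jog '[[[0,0,0,0,0,0],[0,0,0,0,0,0],[0,0,0,0,0,0],[0,0,0,0,0,0],[0,0,0,0,0,0],[0,0,0,0,0,0]]]' -1 60
python3 -m jog '[[[0,0,0,0,0,0],[0,0,0,0,0,0]]]'
python3 -c "
from h import *
rel((438,-162,14),76.6,45); snap('wrist','w2')"
```

```text
clock: 3.15
tcp_pos: [437.0, -159.2, 12.7]
tool_rot: [-1.986, -1.562, -0.82]
contact_force: [-0.6, -0.0, -0.5]
gripper_width: 0.999
finger_force: 0.0
clock: 3.75
tcp_pos: [438.6, -163.0, 15.1]
tool_rot: [-1.991, -1.568, -0.825]
contact_force: [-2.6, -4.2, 6.5]
gripper_width: 0.51
finger_force: 56.8
clock: 3.95
tcp_pos: [438.6, -163.0, 15.1]
tool_rot: [-1.991, -1.568, -0.825]
contact_force: [-2.3, -4.2, 5.9]
gripper_width: 0.509
finger_force: 56.8
t 3.95 tcp [ 438.6 -163.    15.1] F [-2.3 -4.2  5.9] shift [-0.0002 -0.0008  0.0014] |0.002|
turn [ 0.2   0.06 -0.07] shift in goal axes [-0.0002 -0.0008  0.0014]
```

View pics/w2.png

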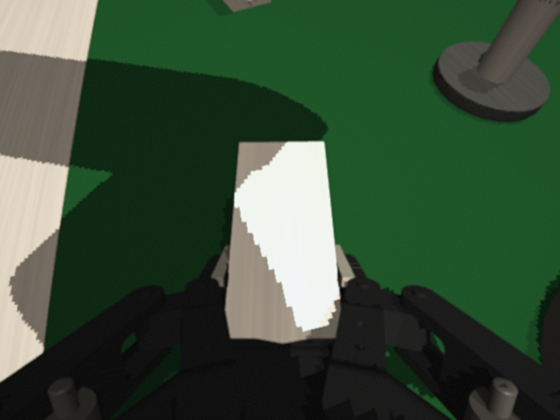

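It is gripped squarely, with sleeve corners at about (238,142) and (325,142) and pads near (220,265) and (345,265). Next I lift it and swing it upright.

```bash

python3 -m jog '[[[0.0247,0,-0.0247,0,0,0],[0.0247,0,-0.0247,0,0,0],[0.0247,0,-0.0247,0,0,0],[0,0,0,0,-7.5,0],[0,0,0,0,-7.5,0],[0,0,0,0,-7.5,0],[0,0,0,0,-7.5,0],[0,0,0,0,-7.5,0]]]'
python3 -m jog '[[[0,0,0,0,-7.5,0],[0,0,0,0,-7.5,0],[0,0,0,0,-7.5,0],[0,0,0,0,-7.5,0],[0,0,0,0,-7.5,0],[0,0,0,0,-7.5,0],[0,0,0,0,-7.5,0],[0,0,0,0,0,0]]]'
python3 -c "
from h import *
rel((438,-162,72),76.6,-45);print(arm.get_state()['q']); snap('side','s2')"
```

```text
clock: 4.8
tcp_pos: [438.3, -162.4, 119.7]
tool_rot: [-2.407, -1.893, -0.153]
contact_force: [0.2, 0.3, -4.4]
gripper_width: 0.511
finger_force: 57.8
clock: 5.6
tcp_pos: [438.4, -159.7, 116.5]
tool_rot: [1.987, 1.574, -0.827]
contact_force: [-0.7, 0.9, -4.1]
gripper_width: 0.506
finger_force: 57.6
t 5.6 tcp [ 438.4 -159.7  116.5] F [-0.7  0.9 -4.1] shift [0.0298 0.0004 0.0331] |0.045|
turn [-0.16 -0.03  0.22] shift in goal axes [0.0298 0.0002 0.0331]
[ 0.09610619  0.4307002   2.01582817 -0.81360141  1.16480003  0.84510022]
```

View pics/s2.png

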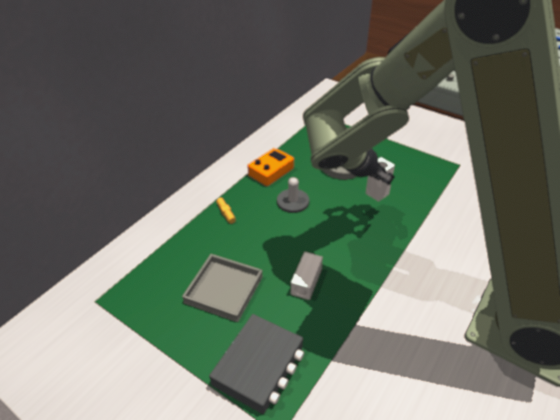

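The sleeve is upright at about (380,185). Lowering it now.

```bash

python3 -m jog '[[[0.0177,0,0.0177,0,0,0],[0.0141,0,0.0141,0,0,0],[0.004,0,0.004,0,0,0],[0,0,0,0,0,0]]]'
python3 -m jog '[[[0.002,0,0.002,0,0,0],[0.002,0,0.002,0,0,0],[0,0,0,0,0,0]]]'
python3 -m jog '[[[0.0014,0,0.0014,0,0,0],[0,0,0,0,0,0]]]'
python3 -m jog '[[[0.0014,0,0.0014,0,0,0],[0,0,0,0,0,0]]]'
```

```text
clock: 6.05
tcp_pos: [438.0, -162.7, 68.6]
tool_rot: [1.993, 1.566, -0.824]
contact_force: [0.4, -0.2, -2.5]
gripper_width: 0.504
finger_force: 57.6
clock: 6.35
tcp_pos: [438.6, -162.0, 63.0]
tool_rot: [1.99, 1.566, -0.823]
contact_force: [0.1, 0.7, -3.1]
gripper_width: 0.509
finger_force: 57.6
clock: 6.55
tcp_pos: [438.5, -161.8, 60.7]
tool_rot: [1.99, 1.567, -0.824]
contact_force: [-0.4, -0.5, -2.4]
gripper_width: 0.51
finger_force: 57.6
clock: 6.75
tcp_pos: [438.4, -161.8, 58.6]
tool_rot: [1.99, 1.567, -0.825]
contact_force: [-0.6, -0.1, -4.1]
gripper_width: 0.506
finger_force: 57.6
```

```bash

python3 -m jog '[[[0.0014,0,0.0014,0,0,0],[0,0,0,0,0,0]]]' | grep -E 'tcp_pos|contact'
python3 -m jog '[[[0.0010,0,0.0010,0,0,0],[0,0,0,0,0,0]]]'| grep -E 'tcp_pos|contact'
python3 -m jog '[[[0.0010,0,0.0010,0,0,0],[0,0,0,0,0,0]]]'| grep -E 'tcp_pos|contact'
```

```text
tcp_pos: [438.3, -161.9, 56.6]
contact_force: [-0.5, -0.0, -3.1]
tcp_pos: [438.4, -162.1, 56.4]
contact_force: [-1.3, 2.4, 3.7]
tcp_pos: [438.4, -162.1, 56.4]
contact_force: [-3.2, 7.9, 14.1]
```

```bash

python3 -m jog '[[[0,0,0,0,0,0],[0,0,0,0,0,0],[0,0,0,0,0,0],[0,0,0,0,0,0],[0,0,-0.02,0,0,0],[0,0,-0.04,0,0,0],[0,0,-0.045,0,0,0],[0,0,-0.045,0,0,0]]]' 1
python3 -m jog '[[[0,0,0,0,7.5,0],[0,0,0,0,7.5,0],[0,0,0,0,7.5,0],[0,0,0,0,7.5,0],[0,0,0,0,7.5,0],[0,0,0,0,7.5,0],[0,0,-0.045,0,0,0],[0,0,0,0,0,0]]]'
python3 -c "
from h import *
rel((441,-151,200),76.6,0); snap('wrist','w3')"
```

```text
clock: 8.15
tcp_pos: [463.0, -57.9, 161.0]
tool_rot: [1.99, 1.567, -0.826]
contact_force: [1.7, -0.0, -0.4]
gripper_width: 1.001
finger_force: 0.0
clock: 8.95
tcp_pos: [465.7, -60.6, 209.4]
tool_rot: [2.466, 1.936, 0.01]
contact_force: [0.9, 0.3, 0.2]
gripper_width: 0.999
finger_force: 0.0
t 8.95 tcp [465.7 -60.6 209.4] F [0.9 0.3 0.2] shift [-0.0937 -0.0026  0.0093] |0.094|
turn [ 0.53 -0.03 -0.32] shift in goal axes [-0.0937 -0.0031  0.0094]
```

View pics/w3.png

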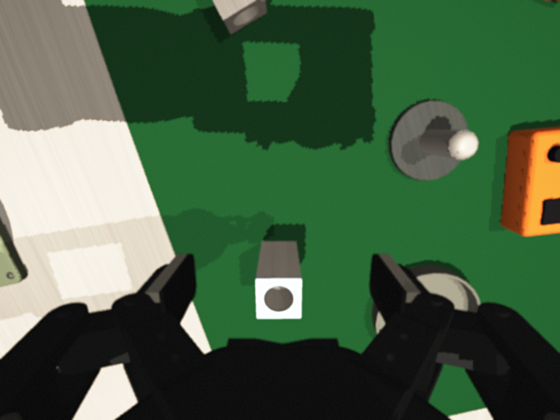

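The sleeve stands free: its top face centre is at (279,298), with edges at columns 256–302 and rows 279–319. The gauge foot is centred at about (430,140).

```bash
python3 - <<'E'
from h import *
P=onplane('wrist',[(256,279),(301,279),(302,319),(256,319)],100); print(P.round(1),P.mean(0).round(1)); print(onplane('wrist',[(279,298)],100))
im=cv2.imread('pics/w3.png'); hsv=cv2.cvtColor(im,cv2.COLOR_BGR2HSV)
m=np.zeros(im.shape[:2],np.uint8); m[92:188,382:487]=(hsv[92:188,382:487,1]<90)*255
c=max(cv2.findContours(m,0,2)[0],key=cv2.contourArea)
pts=c.reshape(-1,2); h=pts[pts[:,0]<440]
P=onplane('wrist',h,16)[:,:2]; A=np.c_[2*P,np.ones(len(P))]; x=np.linalg.lstsq(A,(P**2).sum(1),rcond=None)[0]; print('foot',x[:2],np.sqrt(x[2]+x[:2]@x[:2]))
b=cv2.inRange(im,(140,)*3,(255,)*3)[120:170,440:485]; yy,xx=np.nonzero(b); print('tip',xx.mean()+440,yy.mean()+120,onplane('wrist',[(xx.mean()+440,yy.mean()+120)],79))
rel((441,-151,200),76.6,0)
E
```

```text
[[ 423.7 -123.7  100. ]
 [ 465.4 -133.9  100. ]
 [ 456.6 -177.7  100. ]
 [ 412.  -166.7  100. ]] [ 439.4 -150.5  100. ]
[[ 440.02672852 -148.96180324  100.        ]]
foot [637.85721664 -47.17382175] 44.166692110881826
tip 464.0352733686067 145.14991181657848 [[640.78593602 -48.4718676   79.        ]]
t 9.0 tcp [464.5 -59.8 207.3] F [-0.7  0.3 -0.8] shift [-0.0941 -0.0014  0.0073] |0.094|
turn [ 0.31 -0.   -0.25] shift in goal axes [-0.0941 -0.0018  0.0073]
```

```bash

python3 -m jog '[[[-0.047,-0.0009,0,0.15,0,-0.12],[-0.046,-0.0009,0,0.15,0,-0.12],[0,0,0.045,0,0,0],[0,0,0.045,0,0,0],[0,0,0.035,0,0,0],[0,0,0.03,0,0,0],[0,0,0,0,0,0]]]'
python3 -c "
from h import *
rel((440,-150,52),76.6,0)"
python3 -m jog '[[[0,0,0,0,0,0],[0,0,0,0,0,0],[0,0,0,0,0,0],[0,0,0,0,0,0],[0,0,0,0,0,0],[0,0,0,0,0,0]]]' -1 60
```

```text
clock: 9.7
tcp_pos: [435.2, -147.0, 46.1]
tool_rot: [-2.453, -1.941, 0.015]
contact_force: [-0.3, 0.7, 1.0]
gripper_width: 0.998
finger_force: 0.0
t 9.7 tcp [ 435.2 -147.    46.1] F [-0.3  0.7  1. ] shift [-0.0018  0.0052 -0.006 ] |0.008|
turn [-0.93 -0.06  0.12] shift in goal axes [-0.0018  0.0053 -0.0059]
clock: 10.3
tcp_pos: [440.3, -149.0, 51.7]
tool_rot: [-2.463, -1.948, 0.002]
contact_force: [0.1, 1.0, 7.1]
gripper_width: 0.511
finger_force: 61.2
```

```bash

python3 -m jog '[[[0,0,-0.02,0,0,0],[0,0,-0.045,0,0,0],[0,0,-0.045,0,0,0],[0.0193,0.043,0,0,0,0],[0.0193,0.043,0,0,0,0],[0.0193,0.043,0,0,0,0],[0.0193,0.043,0,0,0,0],[0,0,0,0,0,0]]]'
python3 -m jog '[[[0,0,0,0,0,0],[0,0,0,0,0,0]]]' >/dev/null
cat >> h.py <<'E'
def circ(P):
    A=np.c_[2*P,np.ones(len(P))]; x=np.linalg.lstsq(A,(P**2).sum(1),rcond=None)[0]; return x[:2].round(1),np.sqrt(x[2]+x[:2]@x[:2]).round(1)
E
python3 -c "
from h import *
rel((641,-48,160),76.6,0); snap('wrist','w4')
for p in ((643,-50),): pass"
```

```text
clock: 11.1
tcp_pos: [630.0, -111.9, 158.1]
tool_rot: [-2.461, -1.951, -0.0]
contact_force: [-2.6, -0.4, -3.4]
gripper_width: 0.511
finger_force: 63.3
t 11.3 tcp [ 623.3 -113.2  158.6] F [ 0.1 -0.2 -3.6] shift [ 0.0676  0.0022 -0.0014] |0.068|
turn [-0.43  0.02  0.07] shift in goal axes [ 0.0676  0.0021 -0.0014]
```

View pics/w4.png

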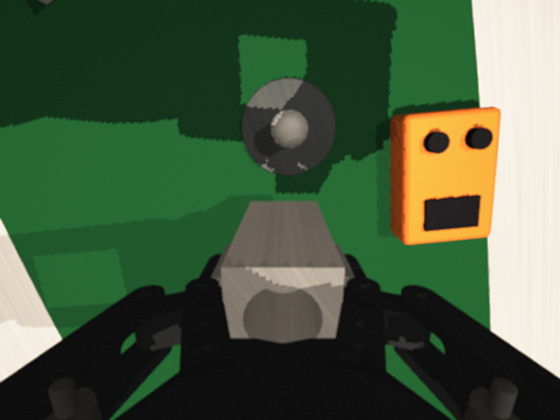

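The gauge pin tip is at (289,128) and the foot circle is about radius 47 px around (288,126). The held sleeve's far face runs from edge (221–346, row 266) at the top to edge (250–316, row 201) at the bottom.

```bash
python3 - <<'E'
from h import *
s=arm.get_state(); M=R.from_rotvec(s['tool_rot'])
def tl(P): return M.inv().apply(P-s['tcp_pos']).round(1)
im=cv2.imread('pics/w4.png'); hsv=cv2.cvtColor(im,cv2.COLOR_BGR2HSV)
m=np.zeros(im.shape[:2],np.uint8); m[70:182,235:345]=(hsv[70:182,235:345,1]<90)*255
c=max(cv2.findContours(m,0,2)[0],key=cv2.contourArea)
hull=cv2.convexHull(c).reshape(-1,2).astype(float); print(cv2.minEnclosingCircle(c)); 
f=circ(onplane('wrist',hull,16)[:,:2]); print('foot',f, tl(np.r_[f[0],16]))
g=cv2.cvtColor(im,cv2.COLOR_BGR2GRAY)
print(cv2.HoughCircles(g[90:170,245:335],cv2.HOUGH_GRADIENT,1,50,param1=80,param2=10,minRadius=13,maxRadius=24))
P=onplane('wrist',[(289,128)],82); print('pin',P,tl(P[0]))
print('sleeve top far edge',tl(onplane('wrist',[(221,266),(346,266)],s['tcp_pos'][2]+48.3)),'bot',tl(onplane('wrist',[(250,201),(316,201)],s['tcp_pos'][2]-47.7)))
E
```

```text
((288.05377197265625, 126.35456085205078), 49.02078628540039)
foot (array([643.1, -49.3]), np.float64(44.8)) [ 67.    5.4 143. ]
[[[43.5 38.5 18.5]]]
pin [[643.04295242 -48.94947372  82.        ]] [67.3  4.8 77. ]
sleeve top far edge [[ 20.1 -21.9 -48.2]
 [ 20.2  22.8 -48.5]] bot [[ 19.9 -21.8  47.8]
 [ 20.   22.6  47.5]]
```

```bash

python3 -m jog '[[[0.035,0.0023,0,0,0,0],[0.0342,0.0023,0,0,0,0],[0,0,0.015,0,0,0],[0,0,0,0,0,0],[0,0,0,0,0,0]]]' 
python3 -m jog '[[[0,0,0.006,0,0,0],[0,0,0.005,0,0,0],[0,0,0,0,0,0]]]' 
python3 -m jog '[[[0,0,0.004,0,0,0],[0,0,0,0,0,0]]]' | grep -E 'tcp_pos|contact'
python3 -m jog '[[[0,0,0.004,0,0,0],[0,0,0,0,0,0]]]' | grep -E 'tcp_pos|contact'
python3 -m jog '[[[0,0,0.003,0,0,0],[0,0,0,0,0,0]]]' | grep -E 'tcp_pos|contact'
```

```text
clock: 11.85
tcp_pos: [644.1, -47.6, 144.3]
tool_rot: [-2.461, -1.945, 0.007]
contact_force: [-0.5, -0.0, -2.6]
gripper_width: 0.504
finger_force: 63.3
clock: 12.15
tcp_pos: [644.3, -47.5, 132.3]
tool_rot: [-2.461, -1.944, 0.007]
contact_force: [-0.0, 0.7, -2.2]
gripper_width: 0.51
finger_force: 63.3
tcp_pos: [644.7, -47.0, 128.6]
contact_force: [0.4, 0.5, -2.8]
tcp_pos: [644.7, -46.9, 124.7]
contact_force: [0.6, 0.3, -3.3]
tcp_pos: [644.7, -46.9, 121.5]
contact_force: [-1.0, -0.0, -4.1]
```

It is on the pin with no side load. Continuing down towards the ring depth (TCP z about 88).

```bash

python3 -m jog '[[[0,0,0.004,0,0,0],[0,0,0.004,0,0,0],[0,0,0,0,0,0]]]' | grep -E 'tcp_pos|contact'
python3 -m jog '[[[0,0,0.005,0,0,0],[0,0,0.005,0,0,0],[0,0,0.005,0,0,0],[0,0,0,0,0,0]]]' | grep -E 'tcp_pos|contact'
python3 -m jog '[[[0,0,0.004,0,0,0],[0,0,0,0,0,0]]]' | grep -E 'tcp_pos|contact'
for i in 1 2 3; do python3 -m jog '[[[0,0,0.002,0,0,0],[0,0,0,0,0,0]]]' | grep -E 'tcp_pos|contact'; done
```

```text
tcp_pos: [644.6, -46.8, 113.2]
contact_force: [-0.9, -0.2, -2.2]
tcp_pos: [644.6, -46.8, 98.0]
contact_force: [-0.6, -0.2, -4.2]
tcp_pos: [644.6, -46.9, 94.5]
contact_force: [-2.3, -0.1, -3.3]
tcp_pos: [644.6, -46.9, 92.9]
contact_force: [-1.1, -0.2, -3.7]
tcp_pos: [644.6, -47.0, 90.9]
contact_force: [-1.9, 0.3, -2.7]
tcp_pos: [644.7, -47.0, 88.9]
contact_force: [-2.5, -1.9, -3.6]
```

```bash

for i in 1 2 3; do python3 -m jog '[[[0,0,0.001,0,0,0],[0,0,0,0,0,0]]]' | grep -E 'tcp_pos|contact'; done
```

```text
tcp_pos: [644.7, -47.0, 88.3]
contact_force: [-4.2, -0.8, -0.8]
tcp_pos: [644.7, -47.0, 87.9]
contact_force: [-5.2, -1.7, 2.7]
tcp_pos: [644.7, -47.0, 87.7]
contact_force: [-6.1, -0.7, 6.8]
```

```bash

for i in 1 2; do python3 -m jog '[[[0,0.0,0.001,0,0,0],[0,0,0,0,0,0]]]' | grep -E 'tcp_pos|contact'; done
python3 -c "
from h import *
rel((611.8,-275,160),76.6,0)"
```

```text
tcp_pos: [644.7, -47.0, 87.6]
contact_force: [-7.1, -1.3, 11.5]
tcp_pos: [644.7, -47.1, 87.5]
contact_force: [-8.7, -1.2, 15.4]
t 15.25 tcp [644.7 -47.1  87.5] F [-8.7 -1.2 15.4] shift [-0.2294  0.0202 -0.0725] |0.241|
turn [-0.22  0.01  0.08] shift in goal axes [-0.2294  0.0208 -0.0725]
```

It is a firm stop at TCP z 87.5, exactly 24 mm short, so this is the reject. Moving it to the dish.

```bash

python3 -m jog '[[[0,0,-0.02,0,0,0],[0,0,-0.03,0,0,0],[0,0,-0.03,0,0,0],[0,0,0,0,0,0],[-0.0455,0.004,0,0,0,0],[-0.0455,0.004,0,0,0,0],[-0.0455,0.004,0,0,0,0],[-0.0455,0.004,0,0,0,0]]]'
python3 -m jog '[[[-0.0455,0.004,0,0,0,0],[0,0,0,0,0,0],[0,0,0.03,0,0,0],[0,0,0.03,0,0,0],[0,0,0.025,0,0,0],[0,0,0,0,0,0],[0,0,0,0,0,0]]]'
python3 -c "
from h import *
rel((612,-273,60),76.6,0)"
```

```text
clock: 16.05
tcp_pos: [619.0, -229.0, 162.4]
tool_rot: [-2.46, -1.947, 0.004]
contact_force: [0.5, -0.4, -3.1]
gripper_width: 0.51
finger_force: 63.5
clock: 16.75
tcp_pos: [612.2, -272.5, 78.3]
tool_rot: [-2.46, -1.946, 0.005]
contact_force: [1.1, -0.7, -2.0]
gripper_width: 0.504
finger_force: 63.2
t 16.75 tcp [ 612.2 -272.5   78.3] F [ 1.1 -0.7 -2. ] shift [-0.0005  0.      0.0183] |0.018|
turn [-0.31 -0.02  0.09] shift in goal axes [-0.0005 -0.0001  0.0183]
```

```bash

python3 -m jog '[[[0,0,0.009,0,0,0],[0,0,0.008,0,0,0],[0,0,0,0,0,0]]]' | grep -E 'tcp_pos|contact'
for i in 1 2 3 4; do python3 -m jog '[[[0,0,0.0015,0,0,0],[0,0,0,0,0,0]]]' | grep -E 'tcp_pos|contact'; done
```

```text
tcp_pos: [611.2, -272.5, 61.2]
contact_force: [-0.6, 0.0, -3.0]
tcp_pos: [611.9, -272.9, 60.8]
contact_force: [-0.1, 0.4, -2.3]
tcp_pos: [611.7, -272.9, 59.1]
contact_force: [0.0, -0.9, -3.8]
tcp_pos: [611.6, -272.8, 57.4]
contact_force: [0.4, 0.1, -2.8]
tcp_pos: [611.9, -272.9, 56.7]
contact_force: [-0.8, 0.5, 2.0]
```

```bash

python3 -m jog '[[[0,0,0,0,0,0],[0,0,0,0,0,0],[0,0,0,0,0,0],[0,0,0,0,0,0],[0,0,-0.03,0,0,0],[0,0,-0.04,0,0,0],[0,0,-0.045,0,0,0],[0,0,-0.045,0,0,0]]]' 1
python3 -m jog '[[[0.0364,-0.0242,0,0,0,0],[0.0364,-0.0242,0,0,0,0],[0.0364,-0.0242,0,0,0,0],[0.0364,-0.0242,0,0,0,0],[0.0364,-0.0242,0,0,0,0],[0.0364,-0.0242,0,0,0,0],[0.0364,-0.0242,0,0,0,0],[0.0364,-0.0242,0,0,0,0]]]'
python3 -m jog '[[[0,0,0,0,0,-7],[0,0,0,0,0,-7],[0,0,0,0,0,-7],[0,0,0,0,0,-7],[0,0,0,0,0,0],[0,0,0,0,0,0]]]'
python3 -c "
from h import *
rel((464.5,157.2,14),104.5,45); snap('wrist','w5')"
```

```text
clock: 18.65
tcp_pos: [612.3, -272.9, 217.5]
tool_rot: [-2.461, -1.946, 0.006]
contact_force: [0.7, 0.2, 0.0]
gripper_width: 0.998
finger_force: 0.0
clock: 19.45
tcp_pos: [490.4, 56.4, 217.2]
tool_rot: [-2.462, -1.946, 0.004]
contact_force: [0.9, 1.1, -0.2]
gripper_width: 0.999
finger_force: 0.0
clock: 20.05
tcp_pos: [491.2, 54.9, 217.0]
tool_rot: [-1.92, -2.481, 0.003]
contact_force: [-0.4, -1.1, -0.9]
gripper_width: 1.001
finger_force: 0.0
t 20.05 tcp [491.2  54.9 217. ] F [-0.4 -1.1 -0.9] shift [0.1052 0.0007 0.2033] |0.229|
turn [-0.26 44.87 -0.07] shift in goal axes [-6.880e-02 -2.000e-04  2.183e-01]
```

View pics/w5.png

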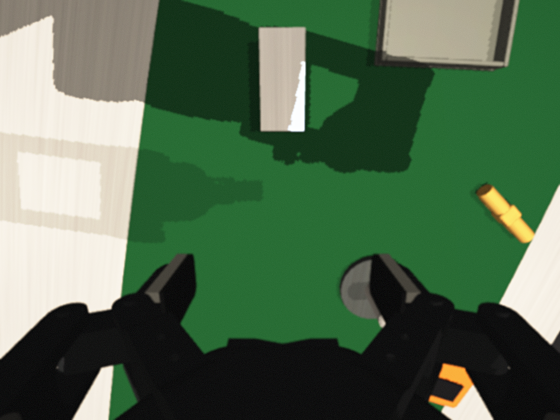

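The second sleeve is square to the tool, bounded by (259,28), (305,28) and (304,131), (261,131). Leaning and checking its position.

```bash
python3 -c "
from h import *
P=onplane('wrist',[(259,28),(305,28),(304,129),(261,129)],48);print(P.round(1),P.mean(0))"
python3 -m jog '[[[0,0,0,0,7.5,0],[0,0,0,0,7.5,0],[0,0,0,0,7.5,0],[0,0,0,0,7.5,0],[0,0,0,0,7.5,0],[0,0,0,0,7.5,0],[0,0,0,0,0,0]]]'
python3 -c "
from h import *
rel((464,157.2,14),104.5,45)"
```

```text
[[428.7 204.5  48. ]
 [471.4 215.5  48. ]
 [495.6 124.5  48. ]
 [452.7 113.3  48. ]] [462.09448783 164.45002093  48.        ]
clock: 20.8
tcp_pos: [491.3, 52.8, 214.3]
tool_rot: [-1.501, -1.926, -0.613]
contact_force: [-1.0, 0.5, -0.9]
gripper_width: 1.0
finger_force: 0.0
t 20.8 tcp [491.3  52.8 214.3] F [-1.   0.5 -0.9] shift [-0.0663  0.0016  0.2177] |0.228|
turn [-0.36 -0.26 -0.51] shift in goal axes [-0.0654 -0.0003  0.218 ]
```

```bash

python3 -m jog '[[[-0.023,0,0.033,0,0,0],[-0.023,0,0.033,0,0,0],[-0.0225,0,0.033,0,0,0],[0,0,0.03,0,0,0],[0,0,0.03,0,0,0],[0,0,0.03,0,0,0],[0,0,0.0285,0,0,0],[0,0,0,0,0,0]]]'
python3 -c "
from h import *
rel((464,157.2,14),104.5,45)"
python3 -m jog '[[[0,0,0,0,0,0],[0,0,0,0,0,0],[0,0,0,0,0,0],[0,0,0,0,0,0],[0,0,0,0,0,0],[0,0,0,0,0,0],[0,0,0,0,0,0]]]' -1 60
```

```text
clock: 21.6
tcp_pos: [461.0, 159.3, 14.0]
tool_rot: [-1.493, -1.934, -0.61]
contact_force: [-0.6, 0.5, -0.3]
gripper_width: 0.998
finger_force: 0.0
t 21.6 tcp [461.  159.3  14. ] F [-0.6  0.5 -0.3] shift [-0.0019  0.0023 -0.0019] |0.004|
turn [-0.65 -0.11 -0.09] shift in goal axes [-0.0019  0.0024 -0.0019]
clock: 22.3
tcp_pos: [464.5, 156.5, 16.1]
tool_rot: [-1.496, -1.935, -0.619]
contact_force: [0.0, -2.7, 7.2]
gripper_width: 0.511
finger_force: 61.4
```

```bash

python3 -m jog '[[[0.0247,0,-0.0247,0,0,0],[0.0247,0,-0.0247,0,0,0],[0.0247,0,-0.0247,0,0,0],[0,0,0,0,-7.5,0],[0,0,0,0,-7.5,0],[0,0,0,0,-7.5,0],[0,0,0,0,-7.5,0],[0,0,0,0,-7.5,0]]]' | grep -E 'tcp_pos|contact'
python3 -m jog '[[[0,0,0,0,-7.5,0],[0,0,0,0,-7.5,0],[0,0,0,0,-7.5,0],[0,0,0,0,-7.5,0],[0,0,0,0,-7.5,0],[0,0,0,0,-7.5,0],[0,0,0,0,-7.5,0],[0,0,0,0,0,0]]]'
python3 -m jog '[[[0,0,0,0,0,0],[0,0,0,0,0,0]]]' >/dev/null
python3 -c "
from h import *
rel((464.5,157,64),104.5,-45);print(arm.get_state()['q'])"
```

```text
tcp_pos: [464.3, 156.3, 120.6]
contact_force: [-0.7, 0.1, -2.5]
clock: 23.9
tcp_pos: [463.0, 158.6, 117.1]
tool_rot: [1.492, 1.947, -0.627]
contact_force: [-0.3, -0.2, -2.7]
gripper_width: 0.51
finger_force: 61.6
t 24.1 tcp [464.2 156.3 120.4] F [-0.2  0.3 -1.7] shift [0.0401 0.0006 0.0396] |0.056|
turn [-0.08 -0.27  0.21] shift in goal axes [0.0403 0.0004 0.0394]
[ 0.71946859  0.49179591  1.87449579 -0.71431664  1.28181735  0.85608517]
```

```bash

python3 -m jog '[[[0.0177,0,0.0177,0,0,0],[0.0177,0,0.0177,0,0,0],[0.005,0,0.005,0,0,0],[0,0,0,0,0,0],[0,0,0,0,0,0]]]' | grep -E 'tcp_pos|contact'
for i in 1 2; do python3 -m jog '[[[0.0014,0,0.0014,0,0,0],[0,0,0,0,0,0]]]' | grep -E 'tcp_pos|contact'; done
for i in 1 2 3; do python3 -m jog '[[[0.001,0,0.001,0,0,0],[0,0,0,0,0,0]]]' | grep -E 'tcp_pos|contact'; done
```

```text
tcp_pos: [464.4, 156.8, 63.8]
contact_force: [0.5, 0.6, -1.5]
tcp_pos: [464.0, 157.2, 61.3]
contact_force: [0.4, -0.8, -1.6]
tcp_pos: [464.1, 157.3, 60.2]
contact_force: [-1.3, 2.3, 5.7]
tcp_pos: [464.0, 157.3, 60.2]
contact_force: [-5.1, 4.7, 13.8]
tcp_pos: [464.0, 157.2, 60.2]
contact_force: [-7.2, 6.9, 23.4]
tcp_pos: [464.0, 157.2, 60.2]
contact_force: [-10.6, 7.2, 31.0]
```

```bash

python3 -m jog '[[[-0.002,0,-0.002,0,0,0],[0,0,0,0,0,0]]]' | grep -E 'tcp_pos|contact'
python3 -m jog '[[[0,0,0,0,0,0],[0,0,0,0,0,0],[0,0,0,0,0,0],[0,0,0,0,0,0],[0,0,-0.02,0,0,0],[0,0,-0.04,0,0,0],[0,0,-0.045,0,0,0],[0,0,-0.045,0,0,0]]]' 1| grep -E 'tcp_pos|contact'
python3 -m jog '[[[0,0,0,0,7.5,0],[0,0,0,0,7.5,0],[0,0,0,0,7.5,0],[0,0,0,0,7.5,0],[0,0,0,0,7.5,0],[0,0,0,0,7.5,0],[0,0,-0.045,0,0,0],[0,0,0,0,0,0]]]'| grep -E 'tcp_pos|contact'
python3 -m jog '[[[0,0,0,0,0,0]]]' >/dev/null
python3 -c "
from h import *
rel((461.4,167.6,52),104.5,0); snap('wrist','w6')"
```

```text
tcp_pos: [464.0, 157.3, 60.2]
contact_force: [-4.3, 4.8, 14.4]
tcp_pos: [436.9, 260.1, 164.5]
contact_force: [0.6, 0.6, -0.3]
tcp_pos: [440.3, 259.5, 213.2]
contact_force: [1.0, 1.1, 0.0]
t 27.5 tcp [438.1 259.3 209.4] F [ 0.2 -0.3 -0.2] shift [-9.500e-02 -1.000e-04  1.571e-01] |0.184|
turn [-0.17 -0.14  0.14] shift in goal axes [-0.0946 -0.0003  0.1574]
```

View pics/w6.png

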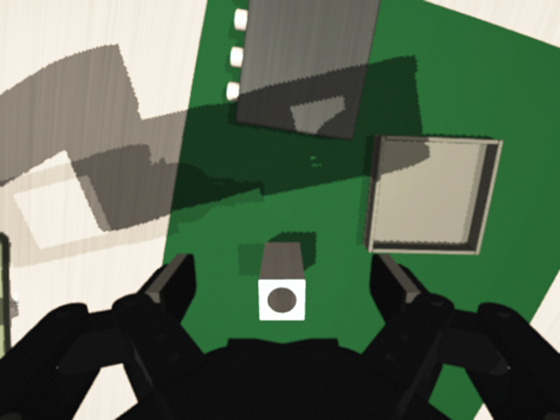

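The sleeve stands free: top face centre (282,300), edges at columns 259–305 and rows 279–321. The tray rim corners are at about (370,137), (501,140), (480,254), (369,252).

```bash
python3 - <<'E'
from h import *
P=onplane('wrist',[(259,279),(305,279),(305,321),(259,321)],100); print(P.mean(0).round(1)); 
P=onplane('wrist',[(370,137),(501,140),(480,254),(369,252)],30); print('tray',P.round(0),P.mean(0).round(1))
c=onplane('wrist',[(282,300)],100)[0]
rel((c[0],c[1],52),104.5,0)
E
```

```text
[460.8 166.6 100. ]
tray [[513. 339.  30.]
 [653. 374.  30.]
 [687. 244.  30.]
 [555. 213.  30.]] [601.9 292.2  30. ]
t 27.55 tcp [437.3 259.2 208.3] F [ 0.1  0.3 -0. ] shift [-0.0953  0.      0.1561] |0.183|
turn [-0.3  -0.11  0.18] shift in goal axes [-0.095  -0.0005  0.1563]
```

```bash

python3 -m jog '[[[-0.0475,0,0,0,0,0.1],[-0.0475,0,0,0,0,0.1],[0,0,0.045,0,0,0],[0,0,0.045,0,0,0],[0,0,0.035,0,0,0],[0,0,0.031,0,0,0],[0,0,0,0,0,0]]]'| grep -E 'tcp_pos|contact'
python3 -m jog '[[[0,0,0,0,0,0],[0,0,0,0,0,0],[0,0,0,0,0,0],[0,0,0,0,0,0],[0,0,0,0,0,0],[0,0,0,0,0,0]]]' -1 60
python3 -c "
from h import *
rel((641,-48,160),76.6,0)"
```

```text
tcp_pos: [456.6, 166.7, 47.8]
contact_force: [-1.5, -0.0, -0.2]
clock: 28.85
tcp_pos: [461.8, 168.2, 54.0]
tool_rot: [-1.922, -2.481, -0.001]
contact_force: [-1.6, 0.9, 6.0]
gripper_width: 0.509
finger_force: 61.2
t 28.85 tcp [461.8 168.2  54. ] F [-1.6  0.9  6. ] shift [-0.2538  0.1194 -0.1069] |0.300|
turn [-0.11 -0.14 27.88] shift in goal axes [-0.1688  0.2245 -0.106 ]
```

```bash

python3 -m jog '[[[0,0,-0.02,0,0,0],[0,0,-0.045,0,0,0],[0,0,-0.045,0,0,0],[0,0,0,0,0,0]]]'| grep -E 'tcp_pos|contact'
python3 -m jog '[[[-0.0404,0.0151,0,0,0,0],[-0.0404,0.0151,0,0,0,0],[-0.0404,0.0151,0,0,0,0],[-0.0404,0.0151,0,0,0,0],[-0.0404,0.0151,0,0,0,0],[-0.0404,0.0151,0,0,0,0],[-0.0404,0.0151,0,0,0,0],[-0.0404,0.0151,0,0,0,0]]]'| grep -E 'tcp_pos|contact'
python3 -m jog '[[[0,0,0,0,0,0],[0,0,0,0,0,0]]]' 
python3 - <<'E'
from h import *
s,im=snap('wrist','w7'); im=im[:,:,::-1].copy(); M=R.from_rotvec(s['tool_rot'])
def tl(P): return M.inv().apply(P-s['tcp_pos']).round(1)
g=cv2.cvtColor(im,cv2.COLOR_BGR2GRAY)
hc=cv2.HoughCircles(g[80:180,235:345],cv2.HOUGH_GRADIENT,1,50,param1=80,param2=10,minRadius=14,maxRadius=23)
print(hc); hsv=cv2.cvtColor(im,cv2.COLOR_BGR2HSV)
m=np.zeros(im.shape[:2],np.uint8); m[70:182,235:345]=(hsv[70:182,235:345,1]<90)*255
c=max(cv2.findContours(m,0,2)[0],key=cv2.contourArea); hull=cv2.convexHull(c).reshape(-1,2).astype(float)
f=circ(onplane('wrist',hull,16)[:,:2]); print('foot',f,tl(np.r_[f[0],16]),cv2.minEnclosingCircle(c))
if hc is not None:
  P=onplane('wrist',[hc[0,0,:2]+[235,80]],82)[0]; print('pin',P.round(1),tl(P))
# sleeve lower far edge: strong row gradient at cols 255..310
for lo,hi in((185,225),(245,285)):
  col=g[lo:hi,262:305].astype(float).mean(1); d=np.diff(col); i=np.argsort(-abs(d))[:3]; print('rows',i+lo,d[i].round(0))
cv2.imwrite('pics/w7c.png',im[60:360,180:400])
E
```

```text
tcp_pos: [465.1, 168.9, 168.6]
contact_force: [0.8, -0.3, -2.1]
tcp_pos: [659.2, -116.6, 159.9]
contact_force: [0.9, 0.4, -2.9]
clock: 30.25
tcp_pos: [658.5, -115.8, 159.4]
tool_rot: [-1.921, -2.476, 0.005]
contact_force: [-0.5, 0.7, -3.0]
gripper_width: 0.507
finger_force: 62.2
[[[52.5 46.5 16.6]]]
foot (array([642.5, -48.2]), np.float64(44.9)) [ 68.9   2.3 143.7] ((285.3920593261719, 125.30107879638672), 48.89667510986328)
pin [644.3 -47.5  82. ] [69.3  3.8 77.7]
rows [198 197 199] [11.  8.  6.]
rows [260 261 259] [30. 19. 14.]
```

```bash
python3 - <<'E'
from h import *
s=arm.get_state(); M=R.from_rotvec(s['tool_rot']); z=s['tcp_pos'][2]; print(s['tcp_pos'])
def tl(P): return M.inv().apply(P-s['tcp_pos']).round(1)
g=cv2.cvtColor(cv2.imread('pics/w7.png'),cv2.COLOR_BGR2GRAY).astype(float)
hs=cv2.cvtColor(cv2.imread('pics/w7.png'),cv2.COLOR_BGR2HSV)[...,1].astype(int)
for r in (202,205,210,220): 
  x=np.nonzero(hs[r,230:340]<90)[0]+230; print(r,x.min(),x.max())
  e=x.min(),x.max()+1
for r,zz in((199,z-50),(261,z+46)): print(tl(onplane('wrist',[(250,r),(316,r)],zz)))
E
```

```text
[ 658.11225829 -114.8109794   159.82434933]
202 248 315
205 246 317
210 244 319
220 240 324
[[ 20.6 -21.8  50.2]
 [ 20.7  23.1  49.9]]
[[ 20.8 -11.5 -45.8]
 [ 20.9  12.5 -46. ]]
```

View pics/w7c.png

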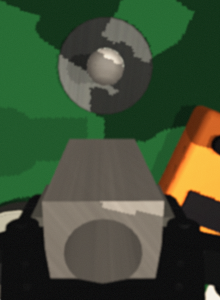

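The pin is at about (286,126) and the sleeve is upright. The remaining shift is x 70, y 3 mm.

```bash

python3 -m jog '[[[0.035,0.0015,0,0,0,0],[0.0352,0.0016,0,0,0,0],[0,0,0.015,0,0,0],[0,0,0,0,0,0],[0,0,0,0,0,0]]]' | grep -E 'tcp_pos|contact'
python3 -m jog '[[[0,0,0.006,0,0,0],[0,0,0,0,0,0]]]' | grep -E 'tcp_pos|contact'
for i in 1 2 3; do python3 -m jog '[[[0,0,0.003,0,0,0],[0,0,0,0,0,0]]]' | grep -E 'tcp_pos|contact';done
```

```text
tcp_pos: [643.8, -45.6, 146.2]
contact_force: [-0.9, -0.5, -1.5]
tcp_pos: [644.1, -46.7, 139.8]
contact_force: [0.4, -0.1, -2.4]
tcp_pos: [644.3, -46.7, 136.8]
contact_force: [-0.5, -0.1, -2.0]
tcp_pos: [644.2, -46.4, 133.8]
contact_force: [-0.2, -0.7, -2.0]
tcp_pos: [644.2, -46.3, 130.8]
contact_force: [-1.0, -0.5, -2.7]
```

```bash

for i in 1 2 3; do python3 -m jog '[[[0,0,0.004,0,0,0],[0,0,0,0,0,0]]]' | grep -E 'tcp_pos|contact';done
python3 -m jog '[[[0,0,0.005,0,0,0],[0,0,0.005,0,0,0],[0,0,0.005,0,0,0],[0,0,0,0,0,0]]]' | grep -E 'tcp_pos|contact'
for i in 1 2 3 4 5; do python3 -m jog '[[[0,0,0.002,0,0,0],[0,0,0.001,0,0,0],[0,0,0,0,0,0]]]' | grep -E 'tcp_pos|contact';done
```

```text
tcp_pos: [644.1, -46.8, 126.8]
contact_force: [-0.6, -2.2, -2.0]
tcp_pos: [643.9, -46.8, 122.6]
contact_force: [-1.3, -1.7, -3.2]
tcp_pos: [644.0, -46.8, 118.6]
contact_force: [-0.9, -3.9, -3.3]
tcp_pos: [643.8, -46.9, 103.4]
contact_force: [-1.5, -4.5, -5.7]
tcp_pos: [643.9, -47.0, 101.2]
contact_force: [-1.6, -5.1, 0.1]
tcp_pos: [643.9, -47.0, 98.3]
contact_force: [-1.5, -4.2, -0.2]
tcp_pos: [643.8, -47.0, 95.3]
contact_force: [-2.3, -4.4, 0.3]
tcp_pos: [643.8, -47.1, 92.3]
contact_force: [-3.1, -6.0, -0.2]
tcp_pos: [643.8, -47.1, 89.3]
contact_force: [-2.5, -4.7, 0.1]
```

Already past the ring depth and only lightly rubbing. I trim slightly and continue to the foot (about TCP z 66).

```bash

python3 -m jog '[[[-0.0007,-0.0003,0.002,0,0,0],[0,0,0.004,0,0,0],[0,0,0.004,0,0,0],[0,0,0,0,0,0]]]' | grep -E 'tcp_pos|contact'
python3 -m jog '[[[0,0,0.004,0,0,0],[0,0,0.004,0,0,0],[0,0,0,0,0,0]]]' | grep -E 'tcp_pos|contact'
for i in 1 2 3 4; do python3 -m jog '[[[0,0,0.0015,0,0,0],[0,0,0,0,0,0]]]' | grep -E 'tcp_pos|contact';done
```

```text
tcp_pos: [643.6, -47.2, 78.3]
contact_force: [-1.6, -5.2, -3.2]
tcp_pos: [643.5, -47.2, 70.5]
contact_force: [-2.9, -4.9, -3.4]
tcp_pos: [643.6, -47.3, 69.4]
contact_force: [-2.5, -4.9, -1.4]
tcp_pos: [643.6, -47.2, 68.0]
contact_force: [-2.3, -5.3, -0.6]
tcp_pos: [643.6, -47.3, 66.6]
contact_force: [-2.9, -4.4, 0.2]
tcp_pos: [643.6, -47.3, 66.1]
contact_force: [-4.4, -5.5, 5.1]
```

One more nudge to confirm it is seated, then I work out the route to the tray.

```bash

for i in 1 2; do python3 -m jog '[[[0,0,0.001,0,0,0],[0,0,0,0,0,0]]]' | grep -E 'tcp_pos|contact';done
python3 -c "
from h import *
rel((604,293,160),104.5,0)"
```

```text
tcp_pos: [643.6, -47.3, 66.1]
contact_force: [-7.0, -4.5, 10.1]
tcp_pos: [643.6, -47.3, 66.0]
contact_force: [-7.4, -4.8, 14.8]
t 36.0 tcp [643.6 -47.3  66. ] F [-7.4 -4.8 14.8] shift [ 0.3395  0.0463 -0.0936] |0.355|
turn [-0.26 -0.1  -0.02] shift in goal axes [ 0.3394  0.0469 -0.094 ]
```

Fully home at TCP z 66.0. Lifting it off and taking it to the square tray.

```bash

python3 -m jog '[[[0,0,-0.02,0,0,0],[0,0,-0.03,0,0,0],[0,0,-0.03,0,0,0],[0,0,-0.02,0,0,0],[0,0,0,0,0,0]]]' | grep -E 'tcp_pos|contact'
python3 -m jog '[[[0.0424,0.0058,0,0,0,0],[0.0424,0.0058,0,0,0,0],[0.0424,0.0058,0,0,0,0],[0.0424,0.0058,0,0,0,0],[0.0424,0.0058,0,0,0,0],[0.0424,0.0058,0,0,0,0],[0.0424,0.0058,0,0,0,0],[0.0424,0.0058,0,0,0,0]]]' | grep -E 'tcp_pos|contact'
python3 -m jog '[[[0,0,0,0,0,0],[0,0,0.03,0,0,0],[0,0,0.03,0,0,0],[0,0,0.02,0,0,0],[0,0,0,0,0,0],[0,0,0,0,0,0]]]' 
python3 -c "
from h import *
rel((604,293,62),104.5,0)"
```

```text
tcp_pos: [647.3, -46.0, 166.7]
contact_force: [0.5, 0.2, -2.2]
tcp_pos: [603.4, 295.4, 161.8]
contact_force: [-0.4, -0.7, -2.6]
clock: 37.9
tcp_pos: [604.0, 293.0, 83.1]
tool_rot: [-1.921, -2.479, 0.005]
contact_force: [-0.7, -0.3, -1.3]
gripper_width: 0.507
finger_force: 62.1
t 37.9 tcp [604.  293.   83.1] F [-0.7 -0.3 -1.3] shift [-0.0001  0.0001  0.0211] |0.021|
turn [-0.33 -0.16 -0.04] shift in goal axes [-0.     -0.      0.0211]
```

```bash

python3 -m jog '[[[0,0,0.01,0,0,0],[0,0,0.01,0,0,0],[0,0,0,0,0,0]]]' | grep -E 'tcp_pos|contact'
for i in 1 2 3; do python3 -m jog '[[[0,0,0.0015,0,0,0],[0,0,0,0,0,0]]]' | grep -E 'tcp_pos|contact'; done
```

```text
tcp_pos: [603.2, 292.6, 62.5]
contact_force: [-0.3, -0.3, -2.5]
tcp_pos: [604.2, 293.1, 62.5]
contact_force: [-0.4, 0.6, -2.7]
tcp_pos: [604.1, 293.0, 60.9]
contact_force: [-0.4, -0.3, -2.4]
tcp_pos: [604.0, 293.0, 59.2]
contact_force: [0.0, 0.9, -2.2]
```

```bash

python3 -m jog '[[[0,0,0.0008,0,0,0],[0,0,0,0,0,0]]]' | grep -E 'tcp_pos|contact'
python3 -m jog '[[[0,0,0,0,0,0],[0,0,0,0,0,0],[0,0,0,0,0,0],[0,0,0,0,0,0],[0,0,-0.03,0,0,0],[0,0,-0.04,0,0,0],[0,0,-0.045,0,0,0],[0,0,-0.045,0,0,0]]]' 1
python3 -m jog '[[[-0.045,0,0,0,0,0],[-0.045,0,0,0,0,0],[0,0,0,0,0,0],[0,0,0,0,0,0]]]' | grep tcp
python3 - <<'E'
from h import *
s,im=snap('top','t9'); _,w=snap('wrist','w9')
def white(name,im,thr,z,st=None):
    hsv=cv2.cvtColor(im,cv2.COLOR_RGB2HSV); m=((hsv[...,2]>thr)&(hsv[...,1]<60)).astype(np.uint8)
    for c in cv2.findContours(m,0,2)[0]:
        a=cv2.contourArea(c)
        if 150<a<5000:
            r=cv2.minAreaRect(c); P=onplane(name,cv2.boxPoints(r),z,st); print(name,thr,np.round(r[0]),a,P.mean(0).round(0),np.linalg.norm(P[1]-P[0]).round(),np.linalg.norm(P[2]-P[1]).round())
white('top',im,190,105); white('wrist',w,190,105,s)
E
```

```text
tcp_pos: [604.0, 293.0, 59.1]
contact_force: [-2.4, -0.2, 2.2]
clock: 39.8
tcp_pos: [604.6, 292.7, 219.9]
tool_rot: [-1.921, -2.48, 0.004]
contact_force: [1.4, 0.3, -0.4]
gripper_width: 0.996
finger_force: 0.0
tcp_pos: [627.5, 204.9, 218.3]
wrist 190 [438. 383.] 221.5 [846.  48. 105.] 55.0 10.0
wrist 190 [294. 106.] 3375.0 [616. 290. 105.] 64.0 52.0
wrist 190 [284.  56.] 984.5 [598. 325. 105.] 83.0 13.0
```

```bash
python3 - <<'E'
from h import *
a=cv2.imread('pics/top0.png');b=cv2.imread('pics/t9.png')
g0,g=[cv2.cvtColor(x,cv2.COLOR_BGR2GRAY).astype(int) for x in(a,b)]
T=np.array(camera_params('top')['cam_to_world']);K=np.array(camera_params('top')['intrinsics'])
for n,p in(('dish',(612,-275,105)),('tray',(604,292,105))):
    c=T[:3,:3].T@(np.array(p)-T[:3,3]); uv=(K@(np.array([c[0],-c[1],-c[2]])/-c[2]))[:2].astype(int); print(n,uv)
    u,v=uv; print(g[v-24:v+25:4,u-24:u+25:4]); 
for p in('beltpack (0)',): pass
d=abs(g-g0)
for n,(u,v) in dict(bp=(358,142),gc=(269,147),gauge=(328,197),amp=(138,292)).items(): print(n,d[v-12:v+13,u-12:u+13].mean())
E
```

```text
dish [430 203]
[[ 60  53  63  87  96  88  76  61  63  61  63  63  64]
 [ 66  78  78  98  97  89  48  67  89  65  61  64  61]
 [ 92 114 116 117 116 116 116 102  35  97  62  63  65]
 [ 77 107 116 118 114 125 117 116 116  31  96  63  64]
 [ 59  59  56  54 137 170 168 169 160 120  36  71  63]
 [ 58  57  52  57 158 147  55  60 171 128  53  95  62]
 [ 59  59  54  57 169  48  71  51 158 120  82  76  59]
 [ 58  59  54  56 171 111  88  71 171 117  83  63  65]
 [ 83  55  55  64 123 159 172 171 167 117  82  65  66]
 [119 108  74  64  63  64  63  71 120 117  77  96  67]
 [121 117 102 105 104 101 104 105 119 113  35  87  66]
 [120 119 107 104 103 104 104 107 121  71  80  68  68]
 [119 120 118 105 103 104 105 115  71  64  67  66  66]]
tray [179 211]
[[ 52  83  77  72  67  60  56  62  93  97  76  46  45]
 [ 37  60  59  53  40  57  62  52  48  42  41  42  63]
 [ 36  38  37  39  46 102 110  61  67  66  69  67  32]
 [ 37  34  40  62  58 110 108  99  61  28  33  33  18]
 [ 37  33  38  62  69 136 167 172 149  71  99  26  23]
 [ 48  36  34  64 114 125  74  87 167  61  97  62  20]
 [ 73  36  36  45 116  59  77  80 169  71  49  62  44]
 [ 99  37  34  40 106  63  65  50 155  75  48  59  43]
 [111  37  37  36  82 114 110 112 100  64  53  52  45]
 [111  43  38  37  62  81  54  54  53  50  45  43  61]
 [112  71  38  36  49  61  58  52  40  40  39  41  61]
 [ 96 100  35  36  37  60  62  54  41  43  40  42  60]
 [ 75 110  37  38  38  61  61  62  40  41  38  42  50]]
bp 1.4976
gc 1.5664
gauge 1.5312
amp 1.5856
```

Both sleeves stand upright, each showing a square top with the bore in it, centred in the dish and tray. The other things have not moved.

```bash
python3 -c "
from bench import arm
print(arm.hand_in())"
```

```text
the job is handed in; nothing more can be done
None
```

The job is handed in: the sleeve that stopped 24 mm short stands in the round dish, the one that went fully home stands in the square tray, wrist-force readings on the gauge stayed below 20 N, and it took about 41 s.

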